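# Post the rejected gears through the cabinet's sprung flap

## Task

Clear the marker pen off the loading deck of the blue reject cabinet and lay it in the front compartment of the cabinet's open drawer, then push the drawer fully home until it snaps in. Only then put the loose spur gears on the deck, one after another, and push each in under the orange sprung flap so that it drops into the catch drawer and the flap swings shut behind it; all the gears on the bench must go in. Leave the V block, the tape measure and the aerosol can where they stand.

Things in the scene. Friction and masses are not known exactly. Their poses are not given: they have to be found in the camera images.
- cabinet: Blue sheet-metal reject cabinet, fixed to the bench, 300 (its x) x 195 (its y) mm. Origin on its underside, half-way across, 120 mm behind its front face; its x axis points from its front (facing the robot) to its back. The front half (x -120 to -16 mm) is only 112 mm high and carries the open loading deck; the back half (x -10 to 180 mm) is a closed hood 164 mm high with a pale window roof, entered only through the flap opening in its front face.
- deck (a point): Centre of the slippery white plastic loading deck (104 mm in x, 187 mm wide between two lips that stand 5 mm above it), on its upper face, 112 mm above the bench. Axes as the cabinet's.
- sill (a point): Middle of the back edge of the deck, on its upper face. 6 mm behind it stands the hood's front face, up to 164 mm above the bench, with the flap opening (110 mm wide, 36 mm high above the deck); the orange flap hangs 12 mm behind it. Below and behind the edge a slippery white chute slopes at 46 degrees into the catch drawer: a gear topples in once its centre is some 5 to 15 mm past the sill.
- flap (a joint): Angle of the orange flap (104 x 32 mm, hinged at the top, 147 mm above the bench), rad: 0 hanging shut, grows to 1.45 as it is pushed inwards (away from the robot). A light spring shuts it; pushing it open at its lower edge takes under 1 N.
- drawer (a joint): How far the drawer stands out of the cabinet's front towards the robot, m: 0 home, 0.125 fully out. It slides with about 1 N friction; over the last 20 mm a detent first resists with up to about 6 N, crests at about 8 mm and then snaps it home. Keep pushing until it reads 0.
- drawer_front (a point): Middle of the outer face of the drawer's flat grey front panel (188 mm wide, from 6 to 102 mm above the bench), 54 mm above the bench; moves with the drawer. The panel is 6 mm thick; the deck above it is 10 mm higher than its top edge. When the drawer is home it lies 126 mm in front of the cabinet's origin. Push it along the cabinet's x.
- pen_tray (a point): Centre of the floor of the drawer's front compartment (black rubber floor, 78 mm above the bench; inside 94 mm in x by 172 mm in y, walls about 19 mm above the floor, front panel 24 mm); moves with the drawer. It lies clear in front of the deck while the drawer is out 0.105 m or more. The deck's underside passes 28 mm above this floor as the drawer goes in.
- catch_tray (a point): Centre of the floor of the drawer's rear compartment, 11 mm above the bench, into which the gears slide (inside 193 mm in x, 172 mm in y, walls 86 mm high; its front 40 percent is the chute); covered by the hood and the deck; moves with the drawer.
- pen_centre (a point): Centre of the white marker pen with black cap, 128 mm long (along its y axis), 17 mm thick; at the start it lies on the deck roughly crosswise. It can roll a little.
- v_block: Grey steel V block, 45 x 40 x 30 mm, left of the cabinet; origin at the centre of its underside. Bystander. Behind it screwdrivers hang from the back wall into the room (solid; world x over 0.65, y 0.28 to 0.36, z 0.13 to 0.40): keep the wrist clear of them.
- tape: Yellow tape measure, 34 x 72 x 63 mm, on the right; origin at the centre of its underside. Bystander.
- can: Blue aerosol can with red cap, 62 mm across, 190 mm high, right of the cabinet; origin at the centre of its underside. Bystander.
- gear_1_centre (a point): Centre (half-way up) of a grey steel spur gear: toothed disc 49 mm across and 12 mm thick, with a hub 23 mm across on its upper face, 21 mm high in all; z axis along its bore towards the hub, the disc reaching from 10.5 mm below the centre to 1.5 mm above it. Lies flat on the bench, hub up, left or right of the cabinet; 3 or 4 gears are present. About 0.1 kg.
- gear_2_centre (a point): Centre (half-way up) of a grey steel spur gear: toothed disc 49 mm across and 12 mm thick, with a hub 23 mm across on its upper face, 21 mm high in all; z axis along its bore towards the hub, the disc reaching from 10.5 mm below the centre to 1.5 mm above it. Lies flat on the bench, hub up, left or right of the cabinet; 3 or 4 gears are present. About 0.1 kg.
- gear_3_centre (a point): Centre (half-way up) of a grey steel spur gear: toothed disc 49 mm across and 12 mm thick, with a hub 23 mm across on its upper face, 21 mm high in all; z axis along its bore towards the hub, the disc reaching from 10.5 mm below the centre to 1.5 mm above it. Lies flat on the bench, hub up, left or right of the cabinet; 3 or 4 gears are present. About 0.1 kg.
- gear_4_centre (a point): Centre (half-way up) of a grey steel spur gear: toothed disc 49 mm across and 12 mm thick, with a hub 23 mm across on its upper face, 21 mm high in all; z axis along its bore towards the hub, the disc reaching from 10.5 mm below the centre to 1.5 mm above it. Lies flat on the bench, hub up, left or right of the cabinet; 3 or 4 gears are present. About 0.1 kg.
- gear_5_centre (a point): Centre (half-way up) of a grey steel spur gear: toothed disc 49 mm across and 12 mm thick, with a hub 23 mm across on its upper face, 21 mm high in all; z axis along its bore towards the hub, the disc reaching from 10.5 mm below the centre to 1.5 mm above it. Lies flat on the bench, hub up, left or right of the cabinet; 3 or 4 gears are present. About 0.1 kg.
- gear_1: The gear of gear_1_centre; origin at the centre of its underside (the face away from the hub).
- gear_2: The gear of gear_2_centre; origin at the centre of its underside (the face away from the hub).
- gear_3: The gear of gear_3_centre; origin at the centre of its underside (the face away from the hub).
- gear_4: The gear of gear_4_centre; origin at the centre of its underside (the face away from the hub).
- gear_5: The gear of gear_5_centre; origin at the centre of its underside (the face away from the hub).

How it is judged (in metres and radians):
On the way:
1. the pen lies in the drawer's front compartment and the drawer is home (x of pen_centre in the frame of pen_tray between -0.047 and 0.047 m and y of pen_centre in the frame of pen_tray between -0.05 and 0.05 m and z of pen_centre in the frame of pen_tray below 0.02 m and value of joint drawer below 0.004 m), for 0.3 s.
At the end, for the whole second after the job is handed in: Every gear present lies at rest inside the drawer's rear compartment (centre between its walls, below the deck), the pen lies in the front compartment, the drawer is home within 4 mm and the flap hangs shut within 0.08 rad (all of step 1 and x of gear_1_centre in the frame of catch_tray between -0.098 and 0.1 m and y of gear_1_centre in the frame of catch_tray between -0.088 and 0.088 m and z of each of gear_1_centre, gear_2_centre, gear_3_centre, gear_4_centre, gear_5_centre in the frame of catch_tray below 0.09 m and linear speed of each of gear_1, gear_2, gear_3, gear_4, gear_5 below 0.03 m/s and x of gear_2_centre in the frame of catch_tray between -0.098 and 0.1 m and y of gear_2_centre in the frame of catch_tray between -0.088 and 0.088 m and x of gear_3_centre in the frame of catch_tray between -0.098 and 0.1 m and y of gear_3_centre in the frame of catch_tray between -0.088 and 0.088 m and x of gear_4_centre in the frame of catch_tray between -0.098 and 0.1 m and y of gear_4_centre in the frame of catch_tray between -0.088 and 0.088 m and x of gear_5_centre in the frame of catch_tray between -0.098 and 0.1 m and y of gear_5_centre in the frame of catch_tray between -0.088 and 0.088 m and value of joint flap below 0.08 rad); the robot touches nothing.
It fails at once if a gear is put in past the sill while the drawer is not home (value of joint drawer above 0.03 m and ((x of gear_1_centre in the frame of sill between 0.012 and 0.18 m and y of gear_1_centre in the frame of sill between -0.09 and 0.09 m and z of gear_1_centre in the frame of sill below 0.05 m) or (x of gear_2_centre in the frame of sill between 0.012 and 0.18 m and y of gear_2_centre in the frame of sill between -0.09 and 0.09 m and z of gear_2_centre in the frame of sill below 0.05 m) or (x of gear_3_centre in the frame of sill between 0.012 and 0.18 m and y of gear_3_centre in the frame of sill between -0.09 and 0.09 m and z of gear_3_centre in the frame of sill below 0.05 m) or (x of gear_4_centre in the frame of sill between 0.012 and 0.18 m and y of gear_4_centre in the frame of sill between -0.09 and 0.09 m and z of gear_4_centre in the frame of sill below 0.05 m) or (x of gear_5_centre in the frame of sill between 0.012 and 0.18 m and y of gear_5_centre in the frame of sill between -0.09 and 0.09 m and z of gear_5_centre in the frame of sill below 0.05 m))).
It fails at once if the steel V block is shifted more than 25 mm (distance of v_block from where it was at the start of the episode above 0.025 m).
It fails at once if the tape measure is shifted more than 25 mm (distance of tape from where it was at the start of the episode above 0.025 m).
It fails at once if the aerosol can is shifted more than 25 mm (distance of can from where it was at the start of the episode above 0.025 m).
Of gear_1, gear_2, gear_3, gear_4, gear_5 only 3 to 4 are there at a start; the rules pass over those that are not, and their reading is None.
At some moment in a run one of gear_1, gear_2, gear_3, gear_4, gear_5, pen may be knocked a few centimetres aside while the robot is not near it.
Once in a run the grip may slacken for a moment while it holds something.
It also fails if it takes over 210 s, if anything falls off the work surface, if the arm or the gripper's body presses on something with over 40 N, if the wrist force passes 120 N, or if a joint passes its speed limit or range.

## Robot

A 6-joint arm with a two-finger parallel gripper is mounted at the origin on a cart in front of the work surface, level with it; the furniture and walls round the work are solid. World frame = base frame: x ahead of the robot, y to its left, z up, the work surface at z = 0. Lengths are in m, angles in degrees, forces in N, time in s.
With the tool pointing down it reaches from about 0.3 to 0.75 m from the base axis. Payload 8.5 kg.
Tool frame: the origin (TCP) lies midway between the tips of the shut fingers; the grasp point (between the pads) lies 19 mm behind it (env.hold_point_z is the distance from the TCP to the grasp point, in m); z points along the fingers, y is the line along which they close (so a half turn about z gives the same grasp; the last joint's range is limited). The gripper opens to 85 mm and grips with 20 to 120 N. Pads are 22 mm wide; open, the fingers measure 114 mm over their backs; the gripper's body (76 mm by 85 mm) begins 54 mm behind the grasp point. The pads swing forward as they close: fully open they stand 13 mm farther back than shut.
Start: joints at [55.502, 21.807, 74.336, -0, 83.858, -12.336], TCP at [0.207, 0.509, 0.231] pointing down, gripper open.
Joint ranges: [-178.18, 178.18], [-50.72, 133.34], [12.68, 142.11], [-81.47, 261.47], [9.98, 163.14], [-165.26, 165.26]. Speed limits (degrees/s): [136.94, 136.94, 180, 180, 180, 180].

## Interface

Orientations are given as a 3x3 rotation matrix whose columns are the frame's x, y, z axes.
In Python, from rig import observe, get_image, camera_info, env gives the robot as it stands.
- The arm moves only by the tool drive_tool, never from a script. Its arguments are lists of equal length, an entry for each row: "offset": the shift along the tool's x, y, z in units of 40 mm (1.0 is 40 mm), a list of three; "turn": the turn, a rotation vector about the tool's x, y, z in units of 6 degrees (1.0 is 6 degrees), a list of three; "hand": the opening, from 0 (shut) to 1 (fully open). A call has exactly 10 rows; each row shifts and turns the commanded pose from where the row before left it, along the tool's axes as they then stand; what a row does not reach is not made up. A row lasts 1/8 s, in which the tool goes at most 62.5 mm and 10.7 degrees, less where a joint would pass 70% of its speed; a pose out of reach is approached as far as the arm can. A call is refused whole if a number of a shift passes 1 or a number of a turn 1, either way. A call with a gripper value outside its range is refused whole. The fingers move at their own pace and stop on an object; "newtons" is the grip in N (left out, the last holds). Time passes only in rows, so rows that do not move let the fingers close, or fill a call up. It gives the time, the measured TCP pose, the force, the opening and the grip force at its end, in the units of the state.
- observe(): the state, without advancing time (a new reading comes with each control period).
- get_image(name): name is "scene" or "top" or "wrist"; returns the picture (480x640x3 uint8, blue, green, red); there is no depth.
- camera_info(name): a dict with "fx", "fy", "cx", "cy" (pixels), "k1" (the pictures are not rectified: a ray, as slopes to the right and down, at radius r is drawn at 1 + k1 r^2 times it, then the intrinsics apply), "world_to_cam" (4x4, takes a point from world to camera coordinates). Camera axes: x right, y down, z forward; pixel columns grow to the right and rows downward; lengths in m; the calibration is good to about 2 mm. A picture is of the moment at which its call begins: read the wrist's pose just before it. camera_info takes no time and is no camera call; for the wrist camera it gives the pose at the moment of the call.
- env.close_job(): hands the job in; it is judged then, once.
The state is a dict: "time_s": time; "q": joint angles; "qvel": joint speeds; "joint_efforts": joint torques, N m; "position": TCP position; "tool_rot": TCP orientation; "ft_force": force on the tool from outside, world axes, zero at the start; "wrist_torque": the same for the moment, N m; "grip_width": finger opening in m; "gripper_force": force on a finger pad.
Only numpy, scipy, OpenCV 4.12 (cv2) and the standard library are available. Lean on these libraries where they do the work, as an engineer would, in place of code of your own. Each camera call takes 0.05 s, during which the arm holds its last target. There are 200 camera calls.

## Working session

There is one attempt and no reset: what is moved stays moved. The work goes in short steps, Python scripts to look and compute and a tool call to move; the robot and the scene stay as the last step left them, time stands still between calls to the robot, and variables do not carry over. Pictures are saved under pics/ and viewed, at most 14 in all, crops included, and the job is handed in when it is done.

Besides the shell and the picture viewer there is one more tool, called as a command line: name --argument value ..., lists and objects as JSON in quotes. drive_tool: Moves the arm, as the interface text tells. Its arguments: {"type":"object","properties":{"offset":{"type":"array"},"turn":{"type":"array"},"hand":{"type":"array"},"newtons":{"type":"number"}},"required":["offset","turn","hand"]}

```bash
mkdir -p pics; ls; cat > h.py <<'E'
import numpy as np, cv2
from rig import observe, get_image, camera_info, env
def ray(name,uv,ci=None):
    c=ci or camera_info(name); M=np.array(c["world_to_cam"]); 
    d=np.array([(uv[0]-c["cx"])/c["fx"],(uv[1]-c["cy"])/c["fy"]]); s=d.copy()
    for _ in range(20): s=d/(1+c["k1"]*(s@s))
    R,t=M[:3,:3],M[:3,3]
    return -R.T@t, R.T@np.array([s[0],s[1],1])
def onz(name,uv,z,ci=None):
    o,d=ray(name,uv,ci); return o+d*(z-o[2])/d[2]
def proj(name,p,ci=None):
    c=ci or camera_info(name); q=(np.array(c["world_to_cam"])@np.append(p,1))[:3]; s=q[:2]/q[2]; s=s*(1+c["k1"]*(s@s))
    return np.array([c["cx"]+c["fx"]*s[0],c["cy"]+c["fy"]*s[1]])
def snap(name,f):
    ci=camera_info(name); im=get_image(name); cv2.imwrite(f"pics/{f}.png",im); return im,ci
E
python3 - <<'E'
from h import *
for n in("top","scene"):
    im,c=snap(n,n+"0"); print(n,c)
snap("wrist","wrist0")
s=observe(); print(s["position"],s["tool_rot"],env.hold_point_z,s["time_s"])
E
```

```text
pics
top {'fx': 565.1683626809291, 'fy': 565.1683626809291, 'cx': 327.6123194493471, 'cy': 236.566448803216, 'k1': 0.00033204719268753994, 'world_to_cam': array([[ 0.02022098, -0.9997826 ,  0.00508651, -0.00387125],
       [-0.98793475, -0.02076216, -0.15347269,  0.61465612],
       [ 0.15354493, -0.00192177, -0.9881398 ,  1.52532635],
       [ 0.        ,  0.        ,  0.        ,  1.        ]])}
scene {'fx': 482.3004262534531, 'fy': 482.3004262534531, 'cx': 323.92148876340156, 'cy': 242.169080121249, 'k1': -0.1270908479807888, 'world_to_cam': array([[-0.75424102, -0.65648624,  0.01209527,  0.45224555],
       [-0.48103984,  0.53994402, -0.69069612,  0.36515178],
       [ 0.44690173, -0.52676965, -0.72304396,  1.02623425],
       [ 0.        ,  0.        ,  0.        ,  1.        ]])}
[0.20736574 0.50916965 0.23087119] [[-9.26113800e-01  3.77243772e-01 -6.05500073e-04]
 [ 3.77244199e-01  9.26113360e-01 -9.26637913e-04]
 [ 2.11193325e-04 -1.08659355e-03 -9.99999387e-01]] 0.0187 0.15
```

View pics/top0.png

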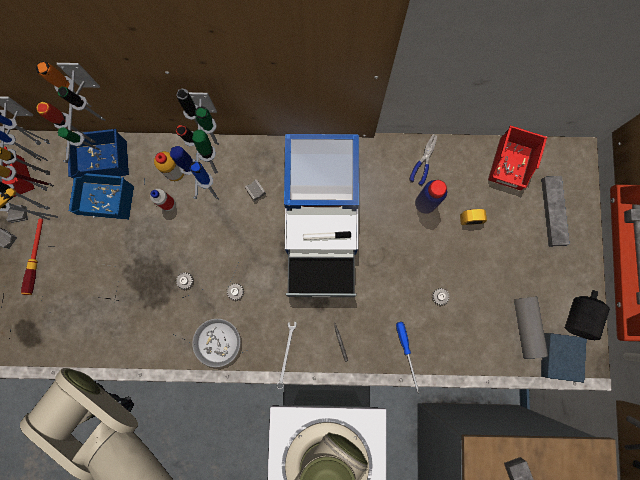

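View pics/scene0.png

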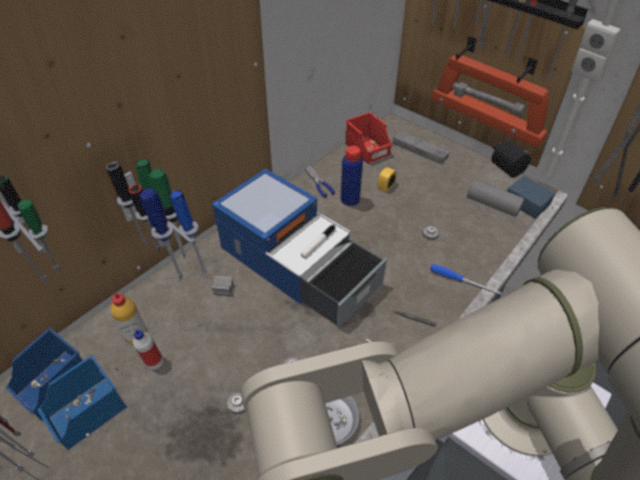

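Top view: pen on deck at about (327,236), cap to the right; drawer open; gears at (185,281), (235,292), (441,297); no fourth is visible. The arm hides nothing of the bench in "top".

```bash
python3 - <<'E'
from h import *
im=cv2.imread("pics/top0.png"); 
crop=cv2.resize(im[125:305,275:370],None,fx=3.2,fy=3.2,interpolation=cv2.INTER_CUBIC)
g1=cv2.resize(im[262:312,165:265],None,fx=4,fy=4,interpolation=cv2.INTER_CUBIC)
g2=cv2.resize(im[262:312,400:500],None,fx=4,fy=4,interpolation=cv2.INTER_CUBIC)
out=np.zeros((576,304+400,3),np.uint8); out[:576,:304]=crop[:576,:304]; out[:200,304:]=g1; out[210:410,304:]=g2
cv2.imwrite("pics/c1.png",out)
hsv=cv2.cvtColor(im,cv2.COLOR_BGR2HSV); gray=im.max(2)
# gears: bright low sat blobs
for (u,v) in((185,281),(235,292),(441,297)):
    r=np.s_[v-14:v+15,u-14:u+15]
    bg=cv2.medianBlur(im,31)[r].astype(int); d=np.abs(im[r].astype(int)-bg).sum(2)
    m=((hsv[r][...,1]<45)).astype(np.uint8)
    n,l,st,ce=cv2.connectedComponentsWithStats(m)
    k=1+st[1:,4].argmax(); ctr=np.array([u-14,v-14])+st[k,:2]+(st[k,2:4]-1)/2
    print("gear",st[k],ctr,ce[k]+[u-14,v-14],onz("top",ctr,0.009))
for nm,z,mask in(("blue",.164,(hsv[...,0]>100)&(hsv[...,0]<125)&(hsv[...,1]>120)),("deckwhite",.112,(hsv[...,2]>195)&(hsv[...,1]<30))):
    mm=np.zeros_like(gray); mm[125:310,275:370]=mask[125:310,275:370]
    n,l,st,ce=cv2.connectedComponentsWithStats(mm)
    for k in 1+np.argsort(-st[1:,4])[:3]: 
        c=cv2.boxPoints(cv2.minAreaRect(np.argwhere(l==k)[:,::-1].astype(np.float32)))
        print(nm,st[k]); print([onz("top",p,z).round(4).tolist() for p in c])
E
```

```text
gear [  4   4  19  19 241] [184. 280.] [184.08713693 280.31950207] [0.48840988 0.41031992 0.009     ]
gear [  5   5  18  18 231] [234.5 291.5] [234.84848485 291.42424242] [0.45907802 0.26687565 0.009     ]
gear [  5   5  18  18 229] [440.5 296.5] [440.5720524  296.40174672] [ 0.45694724 -0.31167673  0.009     ]
blue [ 284  134   75   76 1461]
[[0.8688, 0.13, 0.164], [0.8731, -0.0659, 0.164], [0.6705, -0.0683, 0.164], [0.6664, 0.1235, 0.164]]
blue [355 250   2   4   6]
[[0.5631, -0.0619, 0.164], [0.5632, -0.0645, 0.164], [0.5554, -0.0646, 0.164], [0.5554, -0.062, 0.164]]
blue [286 250   2   4   6]
[[0.5594, 0.115, 0.164], [0.5595, 0.1124, 0.164], [0.5517, 0.1122, 0.164], [0.5517, 0.1147, 0.164]]
deckwhite [ 285  209   73   40 2202]
[[0.6771, 0.1249, 0.112], [0.6812, -0.0685, 0.112], [0.5755, -0.0698, 0.112], [0.5714, 0.1215, 0.112]]
deckwhite [291 163  35  22 342]
[[0.805, 0.1126, 0.112], [0.8071, 0.0201, 0.112], [0.7484, 0.0189, 0.112], [0.7464, 0.1109, 0.112]]
deckwhite [292 193  60   7 325]
[[0.7073, 0.1073, 0.112], [0.7219, 0.1074, 0.112], [0.7222, -0.0521, 0.112], [0.7076, -0.052, 0.112]]
```

View pics/c1.png

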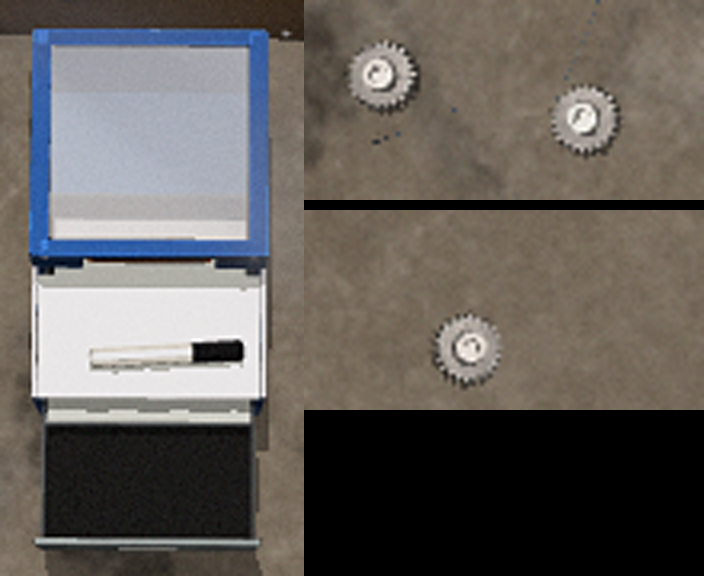

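```bash
cat >> h.py <<'E'
def plan(p,th=None):
    "total offset units in tool axes after turning to tool-y heading th (deg), and turn units"
    s=observe(); R=np.array(s["tool_rot"]); P=np.array(s["position"])
    cur=np.degrees(np.arctan2(R[1,1],R[0,1])); th=cur if th is None else th
    a=np.radians(th); y=np.array([np.cos(a),np.sin(a),0]); z=np.array([0,0,-1.]); x=np.cross(y,z)
    d=np.array(p)-P; dth=(th-cur+180)%360-180
    T=np.c_[x,y,z]; from scipy.spatial.transform import Rotation as Ro
    rv=np.degrees(Ro.from_matrix(R.T@T).as_rotvec())/6
    print("t",round(s["time_s"],2),"pos",P.round(4),"head",round(cur,2),"turn",rv.round(2),"off(after turn)",(np.c_[x,y,z].T@d/.04).round(3))
E
python3 - <<'E'
from h import *
f=lambda x,y,z:onz("top",(275+(x+.5)/3.2-.5,125+(y+.5)/3.2-.5),z)
for nm,a in dict(hoodFL=(30,257,.164),hoodFR=(268,257,.164),hoodBL=(32,30,.164),hoodBR=(267,30,.164),deckFL=(33,397,.117),deckFR=(266,397,.117),penL=(89,359,.1205),penR=(244,351,.1205),drFL=(36,545,.102),drFR=(259,545,.102)).items(): print(nm,f(*a).round(4))
L,R=f(89,359,.1205),f(244,351,.1205); print("pen c",(L+R)/2,"len",np.linalg.norm(R-L),"dir",np.degrees(np.arctan2(*(L-R)[[1,0]])))
plan(((L+R)/2)[:2].tolist()+[.25],np.degrees(np.arctan2(*(L-R)[[1,0]]))-90)
E
```

```text
hoodFL [0.6771 0.1238 0.164 ]
hoodFR [ 0.6812 -0.0693  0.164 ]
hoodBL [0.8688 0.1283 0.164 ]
hoodBR [ 0.8731 -0.0662  0.164 ]
deckFL [0.5689 0.1212 0.117 ]
deckFR [ 0.5729 -0.0717  0.117 ]
penL [0.6011 0.0756 0.1205]
penR [ 0.6105 -0.0528  0.1205]
drFL [0.4477 0.1159 0.102 ]
drFR [ 0.4515 -0.0682  0.102 ]
pen c [0.60581728 0.01141144 0.1205    ] len 0.12867232887296 dir 94.19508569015746
t 0.15 pos [0.2074 0.5092 0.2309] head 67.84 turn [-1.000e-02  0.000e+00  1.061e+01] off(after turn) [-13.139   9.024  -0.478]
```

drive_tool --offset '[[0,0,-0.05],[0,0,-0.05],[0,0,-0.05],[0,0,-0.05],[0,0,-0.05],[0,0,-0.05],[0,0,-0.05],[0,0,-0.05],[0,0,-0.05],[0,0,-0.03]]' --turn '[[0,0,1],[0,0,1],[0,0,1],[0,0,1],[0,0,1],[0,0,1],[0,0,1],[0,0,1],[0,0,1],[0,0,1]]' --hand '[0.6,0.6,0.6,0.6,0.6,0.6,0.6,0.6,0.6,0.6]' --newtons 40

```text
time_s: 1.4
position: [0.2074, 0.5093, 0.2504]
tool_rot: [[-0.133, 0.991, -0.0], [0.991, 0.133, -0.0], [-0.0, -0.0, -1.0]]
ft_force: [-0.8, 0.4, -0.0]
grip_width: 0.0512
gripper_force: 0.0
```

drive_tool --offset '[[0,0,0],[-0.96,0.66,0],[-0.96,0.66,0],[-0.96,0.66,0],[-0.96,0.66,0],[-0.96,0.66,0],[-0.96,0.66,0],[-0.96,0.66,0],[-0.96,0.66,0],[-0.96,0.66,0]]' --turn '[[0,0,0.61],[0,0,0],[0,0,0],[0,0,0],[0,0,0],[0,0,0],[0,0,0],[0,0,0],[0,0,0],[0,0,0]]' --hand '[0.6,0.6,0.6,0.6,0.6,0.6,0.6,0.6,0.6,0.6]'

```text
time_s: 2.65
position: [0.4703, 0.1806, 0.2504]
tool_rot: [[-0.073, 0.997, -0.0], [0.997, 0.073, 0.0], [0.0, -0.0, -1.0]]
ft_force: [0.6, 0.4, 0.2]
grip_width: 0.0511
gripper_force: 0.0
```

```bash
python3 -c "
from h import *
plan([.6058,.0114,.20],4.2)"
```

```text
t 2.65 pos [0.4703 0.1806 0.2504] head 4.17 turn [-0. -0. -0.] off(after turn) [-4.468  3.068  1.259]
```

drive_tool --offset '[[-0.64,0.44,0],[-0.64,0.44,0],[-0.64,0.44,0],[-0.64,0.44,0],[-0.64,0.44,0],[-0.64,0.44,0],[-0.63,0.43,0],[0,0,0.3],[0,0,0.3],[0,0,0]]' --turn '[[0,0,0],[0,0,0],[0,0,0],[0,0,0],[0,0,0],[0,0,0],[0,0,0],[0,0,0],[0,0,0],[0,0,0]]' --hand '[0.6,0.6,0.6,0.6,0.6,0.6,0.6,0.6,0.6,0.6]'

```text
time_s: 3.9
position: [0.6042, 0.0135, 0.2253]
tool_rot: [[-0.074, 0.997, -0.003], [0.997, 0.074, 0.001], [0.001, -0.003, -1.0]]
ft_force: [0.3, 0.6, -0.3]
grip_width: 0.0518
gripper_force: 0.0
```

```bash
python3 -c "
from h import *
snap('wrist','w1')
for n,p in dict(penc=(.6058,.0114,.1205),penL=(.6011,.0756,.1205),penR=(.6105,-.0528,.1205),deckFL=(.571,.1212,.112),hoodFR=(.6812,-.0693,.164)).items(): print(n,proj('wrist',p))
plan([.6058,.0114,.115],4.2)"
```

```text
penc [327.1214767 239.1102626]
penL [327.31907504 143.82167924]
penR [326.93451848 320.90180859]
deckFL [285.00980074  65.97648209]
hoodFR [431.66330227 382.62813779]
t 3.95 pos [0.6046 0.0134 0.2262] head 4.23 turn [-0.01 -0.    0.01] off(after turn) [-0.052  0.027  2.781]
```

View pics/w1.png

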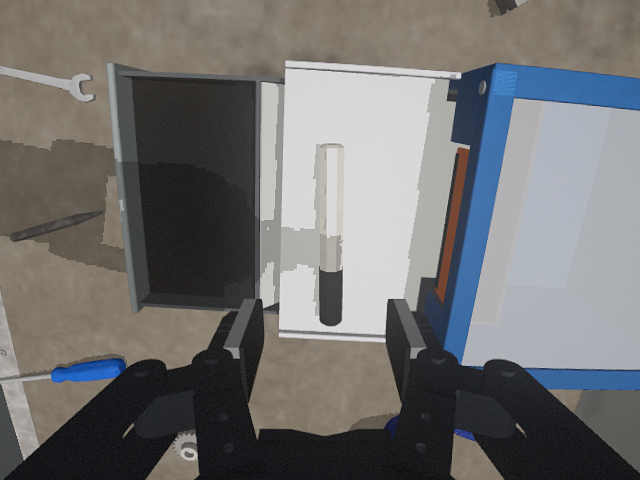

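Wrist view: pen spans (331,145)–(331,324), about 3 mm farther back than computed; it is centred between the fingers, so grip it.

drive_tool --offset '[[-0.05,0.07,0],[0,0,0.55],[0,0,0.55],[0,0,0.55],[0,0,0.55],[0,0,0.55],[0,0,0],[0,0,0],[0,0,0],[0,0,0]]' --turn '[[0,0,0],[0,0,0],[0,0,0],[0,0,0],[0,0,0],[0,0,0],[0,0,0],[0,0,0],[0,0,0],[0,0,0]]' --hand '[0.6,0.6,0.6,0.6,0.6,0.6,0.6,0.0,0.0,0.0]'

```text
time_s: 5.2
position: [0.6086, 0.0108, 0.1178]
tool_rot: [[-0.073, 0.997, 0.002], [0.997, 0.073, -0.0], [-0.001, 0.002, -1.0]]
ft_force: [-0.6, -0.1, 6.6]
grip_width: 0.0144
gripper_force: 40.1
```

drive_tool --offset '[[0,0,0],[0,0,0],[0,0,0],[0,0,0],[0,0,-0.25],[0,0,-0.25],[0,0,-0.25],[0,0,-0.25],[0,0,0],[0,0,0]]' --turn '[[0,0,0],[0,0,0],[0,0,0],[0,0,0],[0,0,0],[0,0,0],[0,0,0],[0,0,0],[0,0,0],[0,0,0]]' --hand '[0,0,0,0,0,0,0,0,0,0]'

```text
time_s: 6.45
position: [0.6079, 0.0108, 0.1562]
tool_rot: [[-0.073, 0.997, -0.001], [0.997, 0.073, 0.0], [0.0, -0.001, -1.0]]
ft_force: [-0.1, 0.8, 0.6]
grip_width: 0.0143
gripper_force: 39.5
```

```bash
python3 -c "
from h import *
plan([.503,.018,.155],1.2)
plan([.503,.018,.083],1.2)"
```

```text
t 6.45 pos [0.6079 0.0108 0.1562] head 4.18 turn [-0.01 -0.    0.5 ] off(after turn) [ 0.234 -2.618  0.031]
t 6.45 pos [0.6079 0.0108 0.1562] head 4.18 turn [-0.01 -0.    0.5 ] off(after turn) [ 0.234 -2.618  1.831]
```

drive_tool --offset '[[0,0,0],[0.04,-0.44,0],[0.04,-0.44,0],[0.04,-0.44,0],[0.04,-0.44,0],[0.04,-0.44,0],[0.03,-0.42,0],[0,0,0.5],[0,0,0.5],[0,0,0]]' --turn '[[0,0,0.5],[0,0,0],[0,0,0],[0,0,0],[0,0,0],[0,0,0],[0,0,0],[0,0,0],[0,0,0],[0,0,0]]' --hand '[0,0,0,0,0,0,0,0,0,0]'

```text
time_s: 7.7
position: [0.5023, 0.018, 0.1153]
tool_rot: [[-0.02, 1.0, -0.003], [1.0, 0.02, 0.001], [0.001, -0.003, -1.0]]
ft_force: [0.5, -0.2, 0.3]
grip_width: 0.0137
gripper_force: 43.5
```

```bash
python3 -c "
from h import *
snap('wrist','w2')
plan([.503,.018,.085],1.2)"
```

```text
t 7.75 pos [0.5029 0.0179 0.1163] head 1.18 turn [-0.01 -0.   -0.  ] off(after turn) [0.003 0.002 0.783]
```

View pics/w2.png

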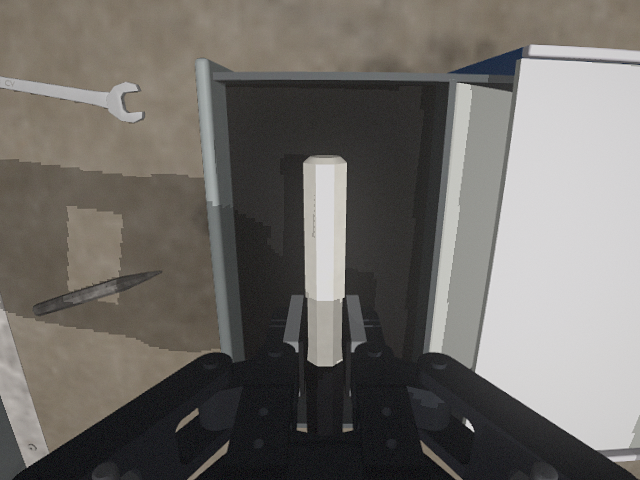

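The pen (325,155–365) is held and lies midway between the tray walls (225 and 435).

drive_tool --offset '[[0,0,0.25],[0,0,0.25],[0,0,0.2],[0,0,0.05],[0,0,0.03],[0,0,0],[0,0,0],[0,0,0],[0,0,0],[0,0,0]]' --turn '[[0,0,0],[0,0,0],[0,0,0],[0,0,0],[0,0,0],[0,0,0],[0,0,0],[0,0,0],[0,0,0],[0,0,0]]' --hand '[0,0,0,0,0,0,0,0,0,0]'

```text
time_s: 9.0
position: [0.5031, 0.0178, 0.0854]
tool_rot: [[-0.021, 1.0, 0.0], [1.0, 0.021, -0.0], [-0.0, 0.0, -1.0]]
ft_force: [-0.3, 0.4, -0.7]
grip_width: 0.0141
gripper_force: 43.5
```

drive_tool --offset '[[0,0,0],[0,0,0],[0,0,0],[0,0,0],[0,0,0],[0,0,-0.2],[0,0,-0.6],[0,0,-0.8],[0,0,-0.8],[0,0,0]]' --turn '[[0,0,0],[0,0,0],[0,0,0],[0,0,0],[0,0,0],[0,0,0],[0,0,0],[0,0,0],[0,0,0],[0,0,0]]' --hand '[0.25,0.4,0.4,0.4,0.4,0.4,0.4,0.4,0.4,0.4]'

```text
time_s: 10.25
position: [0.504, 0.0177, 0.1839]
tool_rot: [[-0.021, 1.0, 0.005], [1.0, 0.021, -0.001], [-0.001, 0.005, -1.0]]
ft_force: [0.2, -0.3, 0.0]
grip_width: 0.0343
gripper_force: 0.0
```

```bash
python3 -c "
from h import *
snap('wrist','w3')
plan([.41,.018,.18],1.2)"
```

```text
t 10.3 pos [0.5033 0.0178 0.1822] head 1.18 turn [ 0.02  0.   -0.  ] off(after turn) [ 0.053 -2.332  0.056]
```

View pics/w3.png

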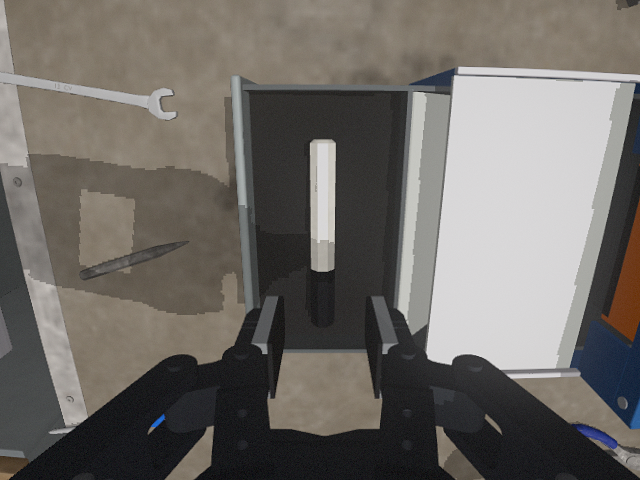

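Pen rests in the tray, (323,140–325). Next: back off, turn 90°, shut, descend in front of the panel.

drive_tool --offset '[[0,-0.5,0],[0,-0.5,0],[0,-0.5,0],[0,-0.5,0],[0,-0.45,0],[0,0,0],[0,0,0],[0,0,0],[0,0,0],[0,0,0]]' --turn '[[0,0,0],[0,0,0],[0,0,0],[0,0,0],[0,0,0],[0,0,-1],[0,0,-1],[0,0,-1],[0,0,-1],[0,0,-1]]' --hand '[0,0,0,0,0,0,0,0,0,0]'

```text
time_s: 11.55
position: [0.4046, 0.0159, 0.1805]
tool_rot: [[-0.521, 0.854, -0.002], [0.854, 0.521, 0.0], [0.001, -0.001, -1.0]]
ft_force: [-0.5, 0.0, -0.1]
grip_width: 0.0
gripper_force: 0.0
```

drive_tool --offset '[[0,0,0],[0,0,0],[0,0,0],[0,0,0],[0,0,0],[0,0,0],[0,0,0],[0,0,0],[0,0,0],[0,0,0]]' --turn '[[0,0,-1],[0,0,-1],[0,0,-1],[0,0,-1],[0,0,-1],[0,0,-1],[0,0,-1],[0,0,-1],[0,0,-1],[0,0,-1]]' --hand '[0,0,0,0,0,0,0,0,0,0]'

```text
time_s: 12.8
position: [0.4046, 0.016, 0.1805]
tool_rot: [[-1.0, -0.024, -0.002], [-0.024, 1.0, 0.001], [0.002, 0.001, -1.0]]
ft_force: [-0.2, -0.3, -0.3]
grip_width: 0.0003
gripper_force: 0.0
```

```bash
python3 -c "
from h import *
plan([.41,.0215,.06],91.2)"
```

```text
t 12.8 pos [0.4046 0.016  0.1805] head 91.37 turn [ 0.01 -0.02  0.03] off(after turn) [-0.139  0.136  3.012]
```

drive_tool --offset '[[0,0.14,0.5],[0,0,0.5],[0,0,0.5],[0,0,0.5],[0,0,0.5],[0,0,0.5],[0,0,0],[-0.2,0,0],[-0.2,0,0],[-0.2,0,0]]' --turn '[[0,0,0],[0,0,0],[0,0,0],[0,0,0],[0,0,0],[0,0,0],[0,0,0],[0,0,0],[0,0,0],[0,0,0]]' --hand '[0,0,0,0,0,0,0,0,0,0]'

```text
time_s: 14.05
position: [0.43, 0.0219, 0.0618]
tool_rot: [[-1.0, -0.021, 0.001], [-0.021, 1.0, -0.0], [-0.001, -0.0, -1.0]]
ft_force: [0.1, 1.0, 0.1]
grip_width: -0.0002
gripper_force: 0.0
```

drive_tool --offset '[[-0.15,0,0],[-0.2,0,0],[-0.2,0,0],[-0.25,0,0],[-0.25,0,0],[-0.25,0,0],[-0.25,0,0],[-0.25,0,0],[-0.2,0,0],[-0.2,0,0]]' --turn '[[0,0,0],[0,0,0],[0,0,0],[0,0,0],[0,0,0],[0,0,0],[0,0,0],[0,0,0],[0,0,0],[0,0,0]]' --hand '[0,0,0,0,0,0,0,0,0,0]'

```text
time_s: 15.3
position: [0.5174, 0.0237, 0.0613]
tool_rot: [[-1.0, -0.021, -0.0], [-0.021, 1.0, -0.0], [0.0, -0.0, -1.0]]
ft_force: [-2.1, -0.7, 0.2]
grip_width: 0.0001
gripper_force: 0.0
```

```bash
python3 -c "
from h import *
print(observe()['ft_force'])
plan([.5545,.0245,.06],91.2)"
```

```text
[-2.09193079 -0.68038352  0.24167031]
t 15.3 pos [0.5174 0.0237 0.0613] head 91.18 turn [-0. -0. -0.] off(after turn) [-0.927 -0.001  0.032]
```

drive_tool --offset '[[-0.2,0,0],[-0.2,0,0],[-0.2,0,0],[-0.1,0,0],[-0.1,0,0],[-0.05,0,0],[-0.05,0,0],[-0.05,0,0],[-0.05,0,0],[0,0,0]]' --turn '[[0,0,0],[0,0,0],[0,0,0],[0,0,0],[0,0,0],[0,0,0],[0,0,0],[0,0,0],[0,0,0],[0,0,0]]' --hand '[0,0,0,0,0,0,0,0,0,0]'

```text
time_s: 16.55
position: [0.5544, 0.0248, 0.0608]
tool_rot: [[-1.0, -0.021, -0.006], [-0.021, 1.0, 0.0], [0.006, 0.001, -1.0]]
ft_force: [-11.4, -0.3, 4.4]
grip_width: 0.0004
gripper_force: 0.0
```

drive_tool --offset '[[-0.05,0,0],[-0.05,0,0],[0,0,0],[0,0,0],[0.3,0,0],[0.6,0,0],[0.6,0,0],[0,0,-1],[0,0,-1],[0,0,-1]]' --turn '[[0,0,0],[0,0,0],[0,0,0],[0,0,0],[0,0,0],[0,0,0],[0,0,0],[0,0,0],[0,0,0],[0,0,0]]' --hand '[0,0,0,0,0,0,0,0,0,0]'

```text
time_s: 17.8
position: [0.501, 0.0234, 0.1828]
tool_rot: [[-1.0, -0.021, 0.001], [-0.021, 1.0, -0.0], [-0.001, -0.0, -1.0]]
ft_force: [1.5, 0.5, 0.3]
grip_width: 0.0004
gripper_force: 0.0
```

```bash
python3 - <<'E'
from h import *
t,_=snap("top","top1"); s,_=snap("scene","scene1")
o=np.zeros((480,800,3),np.uint8)
o[:,:320]=cv2.resize(t[150:310,270:376],(320,480),interpolation=cv2.INTER_CUBIC)
o[:,320:]=s[:,100:580]
cv2.imwrite("pics/c2.png",o)
E
```

```text
(no output)
```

View pics/c2.png

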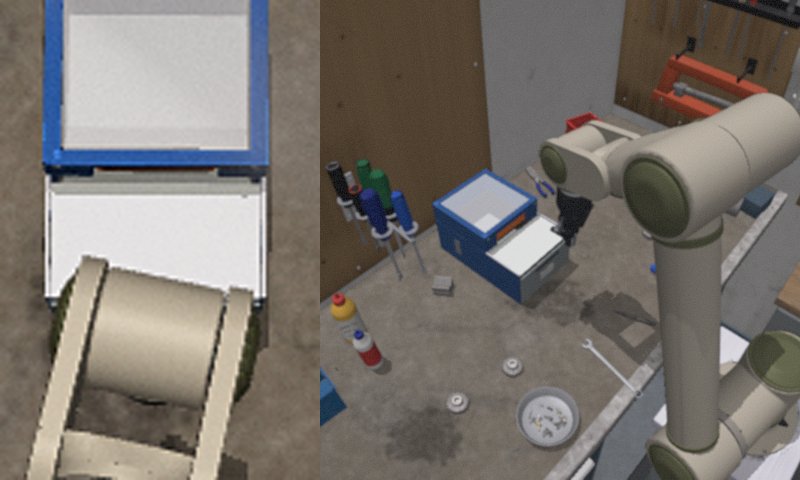

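```bash
python3 -c "
from h import *
for p in((292,366),(237,402)): print(onz('scene',p,.016))
plan([.459,.267,.15],91.2)"
```

```text
[0.45963318 0.27073313 0.016     ]
[0.48737058 0.41316993 0.016     ]
t 17.9 pos [0.5028 0.0231 0.1853] head 91.18 turn [-0.02  0.08 -0.  ] off(after turn) [0.967 6.118 0.884]
```

drive_tool --offset '[[0.14,0.88,0],[0.14,0.88,0],[0.14,0.88,0],[0.14,0.88,0],[0.14,0.88,0],[0.14,0.87,0],[0.13,0.85,0],[0,0,0.45],[0,0,0.4],[0,0,0]]' --turn '[[0,0,0],[0,0,0],[0,0,0],[0,0,0],[0,0,0],[0,0,0],[0,0,0],[0,0,0],[0,0,0],[0,0,0]]' --hand '[1,1,1,1,1,1,1,1,1,1]'

```text
time_s: 19.15
position: [0.4565, 0.2672, 0.1459]
tool_rot: [[-1.0, -0.021, -0.003], [-0.021, 1.0, -0.001], [0.003, -0.001, -1.0]]
ft_force: [-0.4, -0.4, 0.6]
grip_width: 0.0857
gripper_force: 0.0
```

```bash
python3 -c "
from h import *
snap('wrist','w4'); print(proj('wrist',(.459,.267,.021)))
plan([.459,.267,.004],91.2)"
```

```text
[325.03742319 232.21132504]
t 19.2 pos [0.457  0.2673 0.1468] head 91.17 turn [-0.   -0.01 -0.  ] off(after turn) [-0.05  -0.009  3.571]
```

View pics/w4.png

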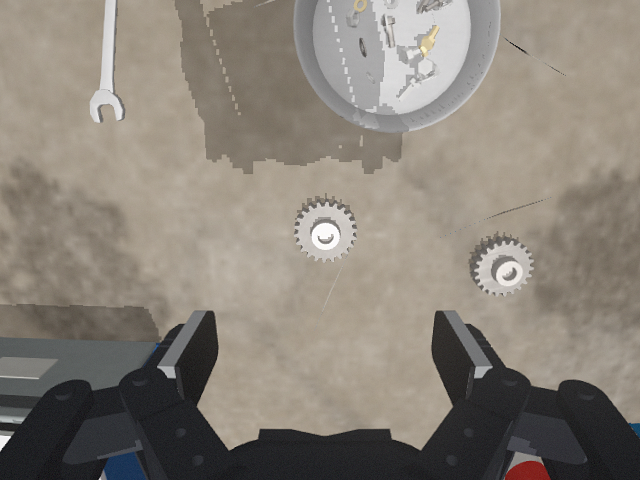

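Hub at (325,236), within 3 mm of prediction; second gear at (510,270).

drive_tool --offset '[[-0.09,0,0],[0,0,0.6],[0,0,0.6],[0,0,0.6],[0,0,0.6],[0,0,0.6],[0,0,0.4],[0,0,0.15],[0,0,0.1],[0,0,0]]' --turn '[[0,0,0],[0,0,0],[0,0,0],[0,0,0],[0,0,0],[0,0,0],[0,0,0],[0,0,0],[0,0,0],[0,0,0]]' --hand '[0.8,0.8,0.8,0.8,0.8,0.8,0.8,0.8,0.8,0.8]'

```text
time_s: 20.45
position: [0.461, 0.2675, 0.0017]
tool_rot: [[-1.0, -0.02, 0.001], [-0.02, 1.0, 0.0], [-0.001, 0.0, -1.0]]
ft_force: [-0.9, 0.1, -0.3]
grip_width: 0.0684
gripper_force: 0.0
```

drive_tool --offset '[[0,0,0],[0,0,0],[0,0,0],[0,0,0],[0,0,0],[0,0,0],[0,0,-0.2],[0,0,-0.2],[0,0,-0.2],[0,0,0]]' --turn '[[0,0,0],[0,0,0],[0,0,0],[0,0,0],[0,0,0],[0,0,0],[0,0,0],[0,0,0],[0,0,0],[0,0,0]]' --hand '[0.4,0.4,0.4,0.4,0.4,0.4,0.4,0.4,0.4,0.4]' --newtons 40

```text
time_s: 21.7
position: [0.4611, 0.2676, 0.0261]
tool_rot: [[-1.0, -0.021, 0.001], [-0.021, 1.0, 0.0], [-0.001, 0.0, -1.0]]
ft_force: [-0.4, -0.8, -1.2]
grip_width: 0.0472
gripper_force: 41.1
```

```bash
python3 -c "
from h import *
plan([.459,.267,.165],91.2)
plan([.621,.026,.165],91.2)"
```

```text
t 21.7 pos [0.4611 0.2676 0.0261] head 91.18 turn [ 0.    0.01 -0.  ] off(after turn) [ 0.053 -0.013 -3.473]
t 21.7 pos [0.4611 0.2676 0.0261] head 91.18 turn [ 0.    0.01 -0.  ] off(after turn) [-3.87  -6.122 -3.473]
```

drive_tool --offset '[[0,0,-0.9],[0,0,-0.9],[0,0,-0.9],[0,0,-0.6],[-0.5,-0.8,0],[-0.5,-0.8,0],[-0.5,-0.8,0],[-0.5,-0.8,0],[-0.5,-0.8,0],[-0.5,-0.8,0]]' --turn '[[0,0,0],[0,0,0],[0,0,0],[0,0,0],[0,0,0],[0,0,0],[0,0,0],[0,0,0],[0,0,0],[0,0,0]]' --hand '[0.4,0.4,0.4,0.4,0.4,0.4,0.4,0.4,0.4,0.4]'

```text
time_s: 22.95
position: [0.5851, 0.0768, 0.157]
tool_rot: [[-1.0, -0.02, -0.001], [-0.02, 1.0, 0.0], [0.001, 0.0, -1.0]]
ft_force: [0.2, 0.3, -0.5]
grip_width: 0.0466
gripper_force: 41.6
```

```bash
python3 -c "
from h import *
s=observe();print(s['grip_width'],s['gripper_force'])
plan([.625,.0258,.122],91.2)"
```

```text
0.04658342029101084 41.63004219532013
t 22.95 pos [0.5851 0.0768 0.157 ] head 91.17 turn [ 0.   -0.01 -0.  ] off(after turn) [-0.972 -1.296  0.874]
```

drive_tool --offset '[[-0.33,-0.44,0],[-0.33,-0.44,0],[-0.32,-0.42,0],[0,0,0.4],[0,0,0.4],[0,0,0.1],[0,0,0.1],[0,0,0.07],[0,0,0],[0,0,0]]' --turn '[[0,0,0],[0,0,0],[0,0,0],[0,0,0],[0,0,0],[0,0,0],[0,0,0],[0,0,0],[0,0,0],[0,0,0]]' --hand '[0.4,0.4,0.4,0.4,0.4,0.4,0.4,0.4,0.4,0.4]'

```text
time_s: 24.2
position: [0.625, 0.0268, 0.1149]
tool_rot: [[-1.0, -0.02, 0.001], [-0.02, 1.0, -0.0], [-0.001, -0.0, -1.0]]
ft_force: [1.1, -0.3, 0.0]
grip_width: 0.0469
gripper_force: 41.7
```

```bash
python3 -c "
from h import *
s=observe();print(s['grip_width'],s['gripper_force'],s['ft_force'])
plan([.625,.0258,.114],91.2)"
```

```text
0.046859235668437436 41.709938049316406 [ 1.11681103 -0.34713443  0.02478496]
t 24.2 pos [0.625  0.0268 0.1149] head 91.17 turn [-0.    0.01 -0.  ] off(after turn) [ 0.001 -0.024  0.021]
```

drive_tool --offset '[[0,0,0],[0,0,0],[0,0,0],[0,0,0],[0.3,0,0],[0.3,0,0],[0.3,0,0],[0.25,0,0],[0,0,0],[0,0,0]]' --turn '[[0,0,0],[0,0,0],[0,0,0],[0,0,0],[0,0,0],[0,0,0],[0,0,0],[0,0,0],[0,0,0],[0,0,0]]' --hand '[0.8,0.8,0.8,0.8,0.8,0.8,0.8,0.8,0.25,0.25]'

```text
time_s: 25.45
position: [0.5793, 0.0257, 0.1147]
tool_rot: [[-1.0, -0.02, 0.001], [-0.02, 1.0, -0.0], [-0.001, -0.0, -1.0]]
ft_force: [1.1, 0.5, -0.2]
grip_width: 0.0329
gripper_force: 0.0
```

drive_tool --offset '[[0,0,0],[0,0,0],[0,0,0],[0,0,0],[-0.2,0,0],[-0.2,0,0],[-0.2,0,0],[-0.2,0,0],[-0.2,0,0],[-0.2,0,0]]' --turn '[[0,0,0],[0,0,0],[0,0,0],[0,0,0],[0,0,0],[0,0,0],[0,0,0],[0,0,0],[0,0,0],[0,0,0]]' --hand '[0.25,0.25,0.25,0.25,0.25,0.25,0.25,0.25,0.25,0.25]'

```text
time_s: 26.7
position: [0.6275, 0.0268, 0.1145]
tool_rot: [[-1.0, -0.021, -0.0], [-0.021, 1.0, 0.0], [0.0, 0.0, -1.0]]
ft_force: [-0.2, -0.7, 1.0]
grip_width: 0.0211
gripper_force: 0.2
```

```bash
python3 -c "
from h import *
snap('wrist','w5')
plan([.661,.0268,.115],91.2)"
```

```text
t 26.75 pos [0.6282 0.0267 0.1145] head 91.17 turn [-0.    0.01 -0.  ] off(after turn) [-0.819 -0.016 -0.014]
```

View pics/w5.png

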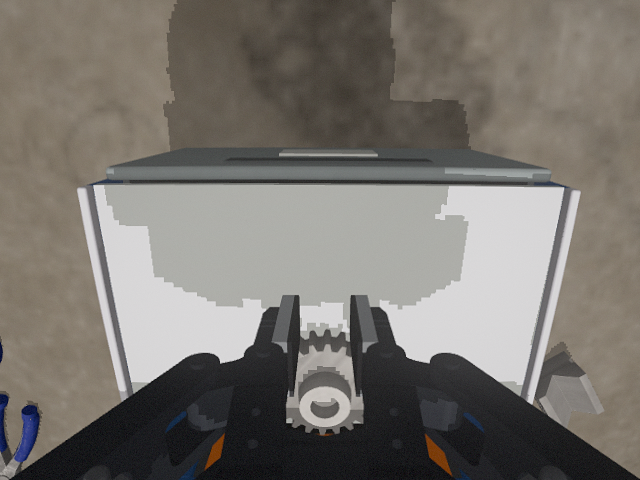

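The drawer is shut (panel top flush at row 170) and the gear (325,400) sits cradled in front of the fingers. Push on.

drive_tool --offset '[[-0.15,0,0],[-0.15,0,0],[-0.15,0,0],[-0.15,0,0],[-0.15,0,0],[-0.1,0,0],[-0.05,0,0],[0,0,0],[0,0,0],[0,0,0]]' --turn '[[0,0,0],[0,0,0],[0,0,0],[0,0,0],[0,0,0],[0,0,0],[0,0,0],[0,0,0],[0,0,0],[0,0,0]]' --hand '[0.25,0.25,0.25,0.25,0.25,0.25,0.25,0.25,0.25,0.25]'

```text
time_s: 28.0
position: [0.6628, 0.0275, 0.1146]
tool_rot: [[-1.0, -0.021, 0.0], [-0.021, 1.0, -0.0], [-0.0, -0.0, -1.0]]
ft_force: [-0.4, 0.2, 0.8]
grip_width: 0.0214
gripper_force: 0.0
```

drive_tool --offset '[[0.5,0,0],[0.5,0,0],[0.5,0,0],[0.5,0,0],[0,0,-1],[0,0,-1],[0,0,-0.5],[0,0,0],[0,0,0],[0,0,0]]' --turn '[[0,0,0],[0,0,0],[0,0,0],[0,0,0],[0,0,0],[0,0,0],[0,0,0],[0,0,0],[0,0,0],[0,0,0]]' --hand '[0.25,0.25,0.25,0.25,0.25,0.25,0.25,0.25,0.25,0.25]'

```text
time_s: 29.25
position: [0.5826, 0.0259, 0.2133]
tool_rot: [[-1.0, -0.02, -0.002], [-0.02, 1.0, 0.0], [0.002, 0.0, -1.0]]
ft_force: [0.6, 0.8, -0.7]
grip_width: 0.0213
gripper_force: 0.0
```

```bash
python3 - <<'E'
from h import *
t,_=snap("top","top2"); w,_=snap("wrist","w6")
s,_=snap("scene","scene2")
o=np.zeros((480,800,3),np.uint8)
o[:,:320]=cv2.resize(t[125:285,270:376],(320,480),interpolation=cv2.INTER_CUBIC)
o[:,320:]=cv2.resize(s[150:330,180:360],(480,480),interpolation=cv2.INTER_CUBIC)
cv2.imwrite("pics/c3.png",o)
for u,v in((185,281),(235,292),(441,297)):
    hsv=cv2.cvtColor(t,cv2.COLOR_BGR2HSV); r=np.s_[v-30:v+30,u-30:u+30]
    m=(hsv[r][...,1]<45).astype(np.uint8); n,l,st,ce=cv2.connectedComponentsWithStats(m)
    for k in range(1,n):
        if 120<st[k,4]<400: print(u,v,st[k],onz("top",st[k,:2]+(st[k,2:4]-1)/2+[u-30,v-30],.009))
plan([.488,.411,.15],91.2)
E
```

```text
185 281 [ 20  20  19  19 247] [0.48840988 0.41031992 0.009     ]
441 297 [ 21  21  18  18 225] [ 0.45694724 -0.31167673  0.009     ]
t 29.4 pos [0.5828 0.0259 0.2139] head 91.18 turn [ 0.   -0.01 -0.  ] off(after turn) [2.168 9.675 1.597]
```

View pics/c3.png

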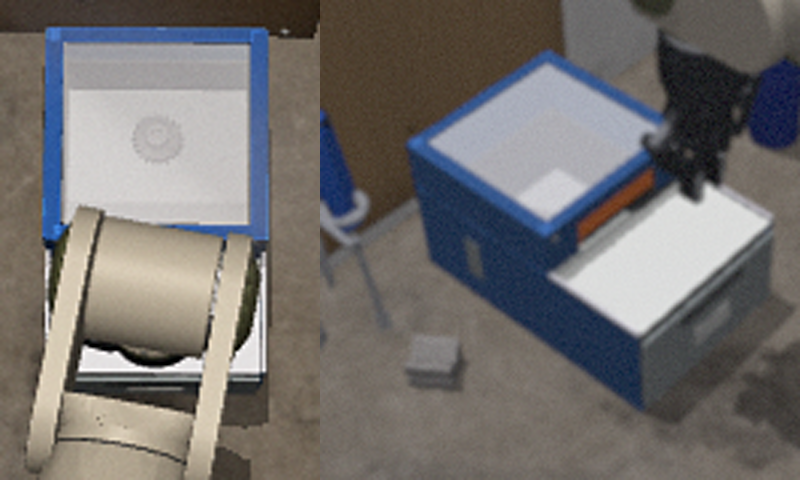

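First gear lies in the catch tray, seen through the window at (157,138); flap shut. Next gear, far left.

drive_tool --offset '[[0.21,0.97,0],[0.21,0.97,0],[0.21,0.97,0],[0.21,0.97,0],[0.21,0.97,0],[0.21,0.97,0],[0.21,0.97,0],[0.21,0.97,0],[0.21,0.97,0],[0.21,0.97,0]]' --turn '[[0,0,0],[0,0,0],[0,0,0],[0,0,0],[0,0,0],[0,0,0],[0,0,0],[0,0,0],[0,0,0],[0,0,0]]' --hand '[0.8,0.8,0.8,0.8,0.8,0.8,0.8,0.8,0.8,0.8]'

```text
time_s: 30.65
position: [0.4905, 0.4133, 0.2142]
tool_rot: [[-1.0, -0.021, -0.0], [-0.021, 1.0, -0.0], [0.0, -0.0, -1.0]]
ft_force: [0.9, -0.7, -0.3]
grip_width: 0.0684
gripper_force: 0.0
```

drive_tool --offset '[[0,0,0.4],[0,0,0.4],[0,0,0.4],[0,0,0.4],[0,0,0],[0,0,0],[0,0,0],[0,0,0],[0,0,0],[0,0,0]]' --turn '[[0,0,0],[0,0,0],[0,0,0],[0,0,0],[0,0,0],[0,0,0],[0,0,0],[0,0,0],[0,0,0],[0,0,0]]' --hand '[0.8,0.8,0.8,0.8,0.8,0.8,0.8,0.8,0.8,0.8]'

```text
time_s: 31.9
position: [0.491, 0.4121, 0.1506]
tool_rot: [[-1.0, -0.021, 0.0], [-0.021, 1.0, 0.0], [-0.0, 0.0, -1.0]]
ft_force: [-0.2, -0.5, -0.2]
grip_width: 0.0682
gripper_force: 0.0
```

```bash
cat >> h.py <<'E'
def hub(near):
    "hub centre from the wrist camera near world xy"
    im,ci=snap("wrist","wx"); hsv=cv2.cvtColor(im,cv2.COLOR_BGR2HSV); e=proj("wrist",(*near,.021),ci)
    n,l,st,ce=cv2.connectedComponentsWithStats(((hsv[...,2]>200)&(hsv[...,1]<30)).astype(np.uint8))
    for k in range(1,n):
        if st[k,4]>80 and np.linalg.norm(ce[k]-e)<60:
            c=st[k,:2]+(st[k,2:4]-1)/2; print(st[k],e.round(),onz("wrist",c,.02,ci).round(4))
E
python3 -c "
from h import *
hub((.490,.412))
plan([.490,.412,.001],91.2)"
```

```text
[ 293  191   63   60 2222] [325. 227.] [0.4854 0.4109 0.02  ]
t 31.95 pos [0.491  0.4121 0.1505] head 91.18 turn [-0.  0. -0.] off(after turn) [ 2.400e-02 -2.000e-03  3.739e+00]
```

View pics/wx.png

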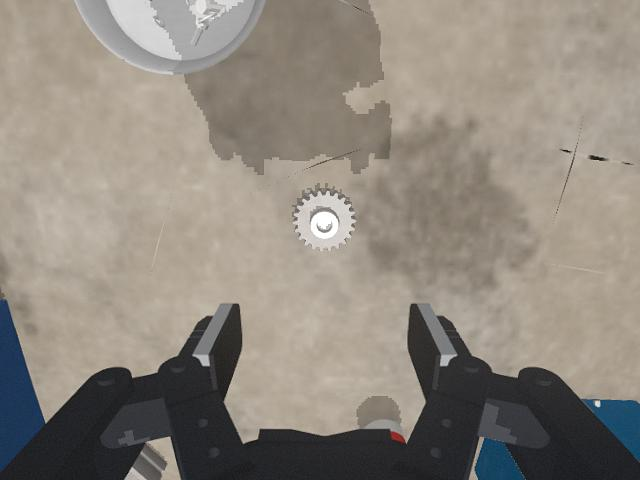

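Gear at (324,221), hub (324,225): about 2 mm nearer than the tool.

drive_tool --offset '[[0.05,0,0],[0,0,0.6],[0,0,0.6],[0,0,0.6],[0,0,0.6],[0,0,0.6],[0,0,0.45],[0,0,0.18],[0,0,0.1],[0,0,0]]' --turn '[[0,0,0],[0,0,0],[0,0,0],[0,0,0],[0,0,0],[0,0,0],[0,0,0],[0,0,0],[0,0,0],[0,0,0]]' --hand '[0.8,0.8,0.8,0.8,0.8,0.8,0.8,0.8,0.8,0.8]'

```text
time_s: 33.2
position: [0.4892, 0.4122, 0.0017]
tool_rot: [[-1.0, -0.021, 0.001], [-0.021, 1.0, 0.0], [-0.001, 0.0, -1.0]]
ft_force: [-0.9, -0.3, 0.6]
grip_width: 0.0684
gripper_force: 0.0
```

drive_tool --offset '[[0,0,0],[0,0,0],[0,0,0],[0,0,0],[0,0,0],[0,0,0],[0,0,-0.2],[0,0,-0.2],[0,0,-0.2],[0,0,0]]' --turn '[[0,0,0],[0,0,0],[0,0,0],[0,0,0],[0,0,0],[0,0,0],[0,0,0],[0,0,0],[0,0,0],[0,0,0]]' --hand '[0.4,0.4,0.4,0.4,0.4,0.4,0.4,0.4,0.4,0.4]' --newtons 40

```text
time_s: 34.45
position: [0.4893, 0.4123, 0.0262]
tool_rot: [[-1.0, -0.021, 0.001], [-0.021, 1.0, 0.001], [-0.001, 0.001, -1.0]]
ft_force: [0.4, 0.8, -0.5]
grip_width: 0.0468
gripper_force: 41.1
```

```bash
python3 -c "
from h import *
plan([.625,.0258,.160],91.2)"
```

```text
t 34.45 pos [0.4893 0.4123 0.0262] head 91.18 turn [ 0.01  0.01 -0.  ] off(after turn) [-3.189 -9.731 -3.345]
```

drive_tool --offset '[[0,0,-0.9],[0,0,-0.9],[0,0,-0.9],[0,0,-0.65],[0,0,0],[-0.32,-0.97,0],[-0.32,-0.97,0],[-0.32,-0.97,0],[-0.32,-0.97,0],[-0.32,-0.97,0]]' --turn '[[0,0,0],[0,0,0],[0,0,0],[0,0,0],[0,0,0],[0,0,0],[0,0,0],[0,0,0],[0,0,0],[0,0,0]]' --hand '[0.4,0.4,0.4,0.4,0.4,0.4,0.4,0.4,0.4,0.4]'

```text
time_s: 35.7
position: [0.5567, 0.218, 0.1574]
tool_rot: [[-1.0, -0.021, -0.003], [-0.021, 1.0, -0.001], [0.003, -0.0, -1.0]]
ft_force: [0.5, 0.6, -0.7]
grip_width: 0.0465
gripper_force: 41.5
```

drive_tool --offset '[[-0.32,-0.97,0],[-0.32,-0.97,0],[-0.32,-0.97,0],[-0.32,-0.97,0],[-0.32,-0.97,0],[0,0,0],[0,0,0.4],[0,0,0.4],[0,0,0],[0,0,0]]' --turn '[[0,0,0],[0,0,0],[0,0,0],[0,0,0],[0,0,0],[0,0,0],[0,0,0],[0,0,0],[0,0,0],[0,0,0]]' --hand '[0.4,0.4,0.4,0.4,0.4,0.4,0.4,0.4,0.4,0.4]'

```text
time_s: 36.95
position: [0.625, 0.0272, 0.1274]
tool_rot: [[-1.0, -0.021, 0.0], [-0.021, 1.0, -0.0], [-0.0, -0.0, -1.0]]
ft_force: [-0.4, -0.3, -0.9]
grip_width: 0.0471
gripper_force: 41.5
```

```bash
python3 -c "
from h import *
plan([.625,.0258,.1145],91.2)"
```

```text
t 36.95 pos [0.625  0.0272 0.1274] head 91.22 turn [-0.  0.  0.] off(after turn) [ 0.    -0.036  0.322]
```

drive_tool --offset '[[0,0,0.15],[0,0,0.1],[0,0,0.07],[0,0,0],[0,0,0],[0,0,0],[0,0,0],[0,0,0],[0,0,0],[0,0,0]]' --turn '[[0,0,0],[0,0,0],[0,0,0],[0,0,0],[0,0,0],[0,0,0],[0,0,0],[0,0,0],[0,0,0],[0,0,0]]' --hand '[0.4,0.4,0.4,0.4,0.4,0.8,0.8,0.8,0.8,0.8]'

```text
time_s: 38.2
position: [0.6249, 0.0268, 0.1145]
tool_rot: [[-1.0, -0.021, 0.0], [-0.021, 1.0, -0.0], [-0.0, -0.0, -1.0]]
ft_force: [0.3, 0.1, -0.2]
grip_width: 0.068
gripper_force: 0.0
```

drive_tool --offset '[[0.3,0,0],[0.3,0,0],[0.3,0,0],[0.25,0,0],[0,0,0],[0,0,0],[0,0,0],[0,0,0],[0,0,0],[0,0,0]]' --turn '[[0,0,0],[0,0,0],[0,0,0],[0,0,0],[0,0,0],[0,0,0],[0,0,0],[0,0,0],[0,0,0],[0,0,0]]' --hand '[0.8,0.8,0.8,0.8,0.25,0.25,0.25,0.25,0.25,0.25]'

```text
time_s: 39.45
position: [0.5789, 0.0258, 0.1145]
tool_rot: [[-1.0, -0.021, -0.0], [-0.021, 1.0, 0.0], [0.0, 0.0, -1.0]]
ft_force: [0.2, 0.5, 0.6]
grip_width: 0.0211
gripper_force: 0.0
```

drive_tool --offset '[[-0.2,0,0],[-0.2,0,0],[-0.2,0,0],[-0.2,0,0],[-0.2,0,0],[-0.2,0,0],[0,0,0],[0,0,0],[0,0,0],[0,0,0]]' --turn '[[0,0,0],[0,0,0],[0,0,0],[0,0,0],[0,0,0],[0,0,0],[0,0,0],[0,0,0],[0,0,0],[0,0,0]]' --hand '[0.25,0.25,0.25,0.25,0.25,0.25,0.25,0.25,0.25,0.25]'

```text
time_s: 40.7
position: [0.6268, 0.0268, 0.1146]
tool_rot: [[-1.0, -0.021, 0.0], [-0.021, 1.0, -0.0], [-0.0, -0.0, -1.0]]
ft_force: [0.8, 0.3, 0.4]
grip_width: 0.0213
gripper_force: 0.0
```

```bash
python3 -c "
from h import *
plan([.662,.0272,.1145],91.2); snap('wrist','w7')"
```

```text
t 40.7 pos [0.6268 0.0268 0.1146] head 91.18 turn [-0.  0. -0.] off(after turn) [-0.88  -0.008  0.003]
```

View pics/w7.png

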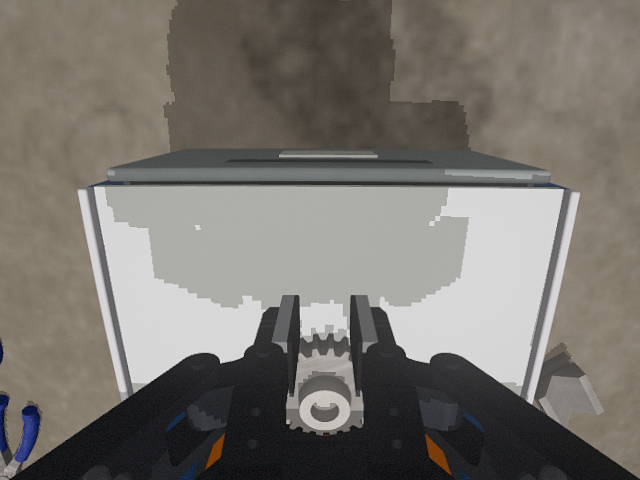

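Gear (325,405) is cradled as before. Same finishing push and retreat.

drive_tool --offset '[[-0.15,0,0],[-0.15,0,0],[-0.15,0,0],[-0.15,0,0],[-0.15,0,0],[-0.1,0,0],[-0.06,0,0],[0,0,0],[0,0,0],[0,0,0]]' --turn '[[0,0,0],[0,0,0],[0,0,0],[0,0,0],[0,0,0],[0,0,0],[0,0,0],[0,0,0],[0,0,0],[0,0,0]]' --hand '[0.25,0.25,0.25,0.25,0.25,0.25,0.25,0.25,0.25,0.25]'

```text
time_s: 42.0
position: [0.6632, 0.0276, 0.1146]
tool_rot: [[-1.0, -0.021, 0.0], [-0.021, 1.0, -0.0], [-0.0, -0.0, -1.0]]
ft_force: [0.2, 0.7, -0.0]
grip_width: 0.0217
gripper_force: 0.0
```

drive_tool --offset '[[0.5,0,0],[0.5,0,0],[0.5,0,0],[0.5,0,0],[0,0,-1],[0,0,-1],[0,0,-0.5],[0,0,0],[0,0,0],[0,0,0]]' --turn '[[0,0,0],[0,0,0],[0,0,0],[0,0,0],[0,0,0],[0,0,0],[0,0,0],[0,0,0],[0,0,0],[0,0,0]]' --hand '[0.25,0.25,0.25,0.25,0.25,0.25,0.25,0.25,0.25,0.25]'

```text
time_s: 43.25
position: [0.583, 0.0259, 0.2133]
tool_rot: [[-1.0, -0.021, -0.002], [-0.021, 1.0, 0.0], [0.002, 0.0, -1.0]]
ft_force: [-0.5, 0.6, -0.4]
grip_width: 0.0217
gripper_force: 0.0
```

```bash
cat >> h.py <<'E'
def gears(t):
    "grey blobs of gear size on the bench in the top view, reachable"
    hsv=cv2.cvtColor(t,cv2.COLOR_BGR2HSV); m=(hsv[...,1]<45).astype(np.uint8); n,l,st,ce=cv2.connectedComponentsWithStats(m)
    for k in range(1,n):
        if 150<st[k,4]<350 and max(abs(st[k,2:4]-19))<4: print(st[k],onz("top",st[k,:2]+(st[k,2:4]-1)/2,.009).round(4))
E
python3 - <<'E'
from h import *
t,_=snap("top","top3"); gears(t)
plan([.459,-.311,.15],91.2)
E
```

```text
[150 189  17  16 152] [0.727  0.4993 0.009 ]
[  0 228  17  21 235] [0.5974 0.9168 0.009 ]
[430 271  18  18 221] [ 0.5046 -0.3065  0.009 ]
t 43.3 pos [0.5831 0.0259 0.2135] head 91.18 turn [ 0.   -0.02 -0.  ] off(after turn) [ 3.277 -8.357  1.587]
```

Gear 3 has been knocked to about (0.506, -0.306). Move back in x first, to stay well away from the can.

```bash
python3 - <<'E'
from h import *
print(onz("top",(428,210),0),onz("top",(474,222),0))
plan([.5065,-.3055,.15],91.2)
t=cv2.imread("pics/top3.png"); cv2.imwrite("pics/c4.png",cv2.resize(t[120:310,270:510],(720,570),interpolation=cv2.INTER_CUBIC))
E
```

```text
[ 0.70580239 -0.27993712  0.        ] [ 0.67333993 -0.41240426  0.        ]
t 43.3 pos [0.5831 0.0259 0.2135] head 91.18 turn [ 0.   -0.02 -0.  ] off(after turn) [ 2.087 -8.244  1.587]
```

View pics/c4.png

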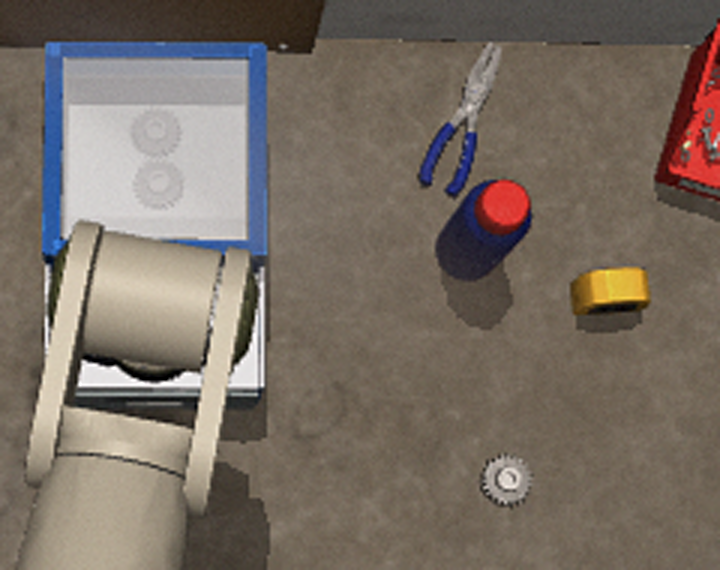

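Both gears show in the tray at (155,132) and (158,187); the third is at (507,480), well clear of can and tape.

drive_tool --offset '[[0.9,0,0],[0.6,-0.6,0],[0.59,-0.9,0],[0,-0.96,0],[0,-0.96,0],[0,-0.96,0],[0,-0.96,0],[0,-0.96,0],[0,-0.96,0],[0,-0.96,0]]' --turn '[[0,0,0],[0,0,0],[0,0,0],[0,0,0],[0,0,0],[0,0,0],[0,0,0],[0,0,0],[0,0,0],[0,0,0]]' --hand '[0.8,0.8,0.8,0.8,0.8,0.8,0.8,0.8,0.8,0.8]'

```text
time_s: 44.55
position: [0.5063, -0.3058, 0.2139]
tool_rot: [[-1.0, -0.02, -0.001], [-0.02, 1.0, 0.001], [0.001, 0.001, -1.0]]
ft_force: [-0.1, 0.8, 0.1]
grip_width: 0.0684
gripper_force: 0.0
```

drive_tool --offset '[[0,0,0.4],[0,0,0.4],[0,0,0.4],[0,0,0.4],[0,0,0],[0,0,0],[0,0,0],[0,0,0],[0,0,0],[0,0,0]]' --turn '[[0,0,0],[0,0,0],[0,0,0],[0,0,0],[0,0,0],[0,0,0],[0,0,0],[0,0,0],[0,0,0],[0,0,0]]' --hand '[0.8,0.8,0.8,0.8,0.8,0.8,0.8,0.8,0.8,0.8]'

```text
time_s: 45.8
position: [0.5065, -0.3046, 0.1506]
tool_rot: [[-1.0, -0.021, 0.0], [-0.021, 1.0, -0.0], [-0.0, -0.0, -1.0]]
ft_force: [0.1, 0.2, -0.2]
grip_width: 0.0686
gripper_force: 0.0
```

```bash
python3 -c "
from h import *
hub((.5065,-.3055))
im=cv2.imread('pics/wx.png'); hsv=cv2.cvtColor(im,cv2.COLOR_BGR2HSV); e=proj('wrist',(.5065,-.3055,.012)); print(e)
m=((hsv[...,1]<45)&(hsv[...,2]>100)).astype(np.uint8); n,l,st,ce=cv2.connectedComponentsWithStats(m)
for k in range(1,n):
    if 1500<st[k,4]<5000: print(st[k],ce[k],onz('wrist',st[k,:2]+(st[k,2:4]-1)/2,.012))
plan([.5065,-.3055,.001],91.2)"
```

```text
[ 293  194   61   59 2087] [324. 228.] [ 0.5029 -0.3065  0.02  ]
[324.1604329  224.65406524]
[ 203    0  185   54 4113] [295.30585947  16.69000729] [ 0.36797614 -0.32782722  0.012     ]
[ 469  437   57   43 1548] [493.36175711 462.2248062 ] [ 0.74900328 -0.12517342  0.012     ]
t 45.85 pos [ 0.5065 -0.3046  0.1506] head 91.18 turn [-0.  0. -0.] off(after turn) [ 1.000e-03 -2.400e-02  3.739e+00]
```

drive_tool --offset '[[0.02,-0.03,0],[0,0,0.6],[0,0,0.6],[0,0,0.6],[0,0,0.6],[0,0,0.6],[0,0,0.45],[0,0,0.18],[0,0,0.1],[0,0,0]]' --turn '[[0,0,0],[0,0,0],[0,0,0],[0,0,0],[0,0,0],[0,0,0],[0,0,0],[0,0,0],[0,0,0],[0,0,0]]' --hand '[0.8,0.8,0.8,0.8,0.8,0.8,0.8,0.8,0.8,0.8]'

```text
time_s: 47.1
position: [0.5059, -0.3059, 0.0017]
tool_rot: [[-1.0, -0.021, 0.0], [-0.021, 1.0, -0.0], [-0.0, -0.0, -1.0]]
ft_force: [0.4, 0.8, 0.5]
grip_width: 0.0681
gripper_force: 0.0
```

drive_tool --offset '[[0,0,0],[0,0,0],[0,0,0],[0,0,0],[0,0,0],[0,0,0],[0,0,-0.2],[0,0,-0.2],[0,0,-0.2],[0,0,0]]' --turn '[[0,0,0],[0,0,0],[0,0,0],[0,0,0],[0,0,0],[0,0,0],[0,0,0],[0,0,0],[0,0,0],[0,0,0]]' --hand '[0.4,0.4,0.4,0.4,0.4,0.4,0.4,0.4,0.4,0.4]' --newtons 40

```text
time_s: 48.35
position: [0.506, -0.306, 0.0261]
tool_rot: [[-1.0, -0.021, 0.001], [-0.021, 1.0, -0.001], [-0.001, -0.001, -1.0]]
ft_force: [0.1, 1.0, -0.7]
grip_width: 0.0468
gripper_force: 41.1
```

```bash
python3 -c "
from h import *
plan([.625,.014,.160],91.2)"
```

```text
t 48.35 pos [ 0.506  -0.306   0.0261] head 91.18 turn [-0.01  0.01 -0.  ] off(after turn) [-3.141  7.936 -3.346]
```

drive_tool --offset '[[0,0,-0.9],[0,0,-0.9],[0,0,-0.9],[0,0,-0.65],[0,0,0],[0,0.9,0],[0,0.9,0],[0,0.9,0],[0,0.9,0],[0,0.9,0]]' --turn '[[0,0,0],[0,0,0],[0,0,0],[0,0,0],[0,0,0],[0,0,0],[0,0,0],[0,0,0],[0,0,0],[0,0,0]]' --hand '[0.4,0.4,0.4,0.4,0.4,0.4,0.4,0.4,0.4,0.4]'

```text
time_s: 49.6
position: [0.5013, -0.1244, 0.1578]
tool_rot: [[-1.0, -0.02, -0.002], [-0.02, 1.0, 0.001], [0.002, 0.001, -1.0]]
ft_force: [0.7, -0.7, -0.9]
grip_width: 0.0466
gripper_force: 41.5
```

drive_tool --offset '[[-0.63,0.69,0],[-0.63,0.69,0],[-0.63,0.69,0],[-0.63,0.69,0],[-0.62,0.68,0],[0,0,0],[0,0,0.4],[0,0,0.4],[0,0,0],[0,0,0]]' --turn '[[0,0,0],[0,0,0],[0,0,0],[0,0,0],[0,0,0],[0,0,0],[0,0,0],[0,0,0],[0,0,0],[0,0,0]]' --hand '[0.4,0.4,0.4,0.4,0.4,0.4,0.4,0.4,0.4,0.4]'

```text
time_s: 50.85
position: [0.6248, 0.0139, 0.1275]
tool_rot: [[-1.0, -0.02, 0.0], [-0.02, 1.0, -0.0], [-0.0, -0.0, -1.0]]
ft_force: [-0.0, -0.2, -0.1]
grip_width: 0.0468
gripper_force: 41.5
```

```bash
python3 -c "
from h import *
plan([.625,.014,.1145],91.2)"
```

```text
t 50.85 pos [0.6248 0.0139 0.1275] head 91.15 turn [-0.    0.   -0.01] off(after turn) [-0.005  0.002  0.324]
```

drive_tool --offset '[[0,0,0.15],[0,0,0.1],[0,0,0.07],[0,0,0],[0,0,0],[0,0,0],[0,0,0],[0,0,0],[0,0,0],[0,0,0]]' --turn '[[0,0,0],[0,0,0],[0,0,0],[0,0,0],[0,0,0],[0,0,0],[0,0,0],[0,0,0],[0,0,0],[0,0,0]]' --hand '[0.4,0.4,0.4,0.4,0.4,0.8,0.8,0.8,0.8,0.8]'

```text
time_s: 52.1
position: [0.6248, 0.0144, 0.1145]
tool_rot: [[-1.0, -0.021, 0.0], [-0.021, 1.0, 0.0], [-0.0, 0.0, -1.0]]
ft_force: [-0.3, 0.3, 0.3]
grip_width: 0.0685
gripper_force: 0.0
```

drive_tool --offset '[[0.3,0,0],[0.3,0,0],[0.3,0,0],[0.25,0,0],[0,0,0],[0,0,0],[0,0,0],[0,0,0],[0,0,0],[0,0,0]]' --turn '[[0,0,0],[0,0,0],[0,0,0],[0,0,0],[0,0,0],[0,0,0],[0,0,0],[0,0,0],[0,0,0],[0,0,0]]' --hand '[0.8,0.8,0.8,0.8,0.25,0.25,0.25,0.25,0.25,0.25]'

```text
time_s: 53.35
position: [0.5788, 0.0134, 0.1145]
tool_rot: [[-1.0, -0.021, 0.0], [-0.021, 1.0, -0.0], [-0.0, -0.0, -1.0]]
ft_force: [0.2, -0.1, 0.1]
grip_width: 0.0215
gripper_force: 0.0
```

drive_tool --offset '[[-0.2,0,0],[-0.2,0,0],[-0.2,0,0],[-0.2,0,0],[-0.2,0,0],[-0.2,0,0],[0,0,0],[0,0,0],[0,0,0],[0,0,0]]' --turn '[[0,0,0],[0,0,0],[0,0,0],[0,0,0],[0,0,0],[0,0,0],[0,0,0],[0,0,0],[0,0,0],[0,0,0]]' --hand '[0.25,0.25,0.25,0.25,0.25,0.25,0.25,0.25,0.25,0.25]'

```text
time_s: 54.6
position: [0.6267, 0.0144, 0.1146]
tool_rot: [[-1.0, -0.021, 0.0], [-0.021, 1.0, -0.0], [-0.0, -0.0, -1.0]]
ft_force: [-0.3, -0.7, -0.7]
grip_width: 0.0213
gripper_force: 0.0
```

drive_tool --offset '[[-0.15,0,0],[-0.15,0,0],[-0.15,0,0],[-0.15,0,0],[-0.15,0,0],[-0.1,0,0],[-0.06,0,0],[0,0,0],[0,0,0],[0,0,0]]' --turn '[[0,0,0],[0,0,0],[0,0,0],[0,0,0],[0,0,0],[0,0,0],[0,0,0],[0,0,0],[0,0,0],[0,0,0]]' --hand '[0.25,0.25,0.25,0.25,0.25,0.25,0.25,0.25,0.25,0.25]'

```text
time_s: 55.85
position: [0.6631, 0.0152, 0.1146]
tool_rot: [[-1.0, -0.021, 0.0], [-0.021, 1.0, -0.0], [-0.0, -0.0, -1.0]]
ft_force: [-0.6, -0.2, -0.1]
grip_width: 0.0213
gripper_force: 0.0
```

drive_tool --offset '[[0.5,0,0],[0.5,0,0],[0.5,0,0],[0.5,0,0],[0,0,-1],[0,0,-1],[0,0,-0.5],[0.8,0,-0.5],[0.8,0,0],[0.8,0,0]]' --turn '[[0,0,0],[0,0,0],[0,0,0],[0,0,0],[0,0,0],[0,0,0],[0,0,0],[0,0,0],[0,0,0],[0,0,0]]' --hand '[0.25,0.25,0.25,0.25,0.25,0.25,0.25,0.25,0.25,0.25]'

```text
time_s: 57.1
position: [0.4861, 0.0115, 0.2348]
tool_rot: [[-1.0, -0.021, 0.001], [-0.021, 1.0, -0.0], [-0.001, -0.0, -1.0]]
ft_force: [0.1, -0.3, 0.3]
grip_width: 0.0215
gripper_force: 0.0
```

drive_tool --offset '[[0.8,0.9,0],[0.3,0.9,0],[0,0.9,0],[0,0.9,0],[0,0.9,0],[0,0.9,0],[0,0.9,0],[0,0.9,0],[0,0,0],[0,0,0]]' --turn '[[0,0,0],[0,0,0],[0,0,0],[0,0,0],[0,0,0],[0,0,0],[0,0,0],[0,0,0],[0,0,0],[0,0,0]]' --hand '[0.25,0.25,0.25,0.25,0.25,0.25,0.25,0.25,0.25,0.25]'

```text
time_s: 58.35
position: [0.4372, 0.2982, 0.2345]
tool_rot: [[-1.0, -0.021, -0.0], [-0.021, 1.0, -0.0], [0.0, -0.0, -1.0]]
ft_force: [-0.4, -0.9, 0.0]
grip_width: 0.0212
gripper_force: 0.0
```

```bash
python3 - <<'E'
from h import *
t,_=snap("top","top4"); gears(t); s,_=snap("scene","scene4")
o=np.zeros((600,800,3),np.uint8)
o[:300]=cv2.resize(t[125:365,0:640],(800,300)) 
o[300:,:240]=cv2.resize(t[130:260,270:374],(240,300),interpolation=cv2.INTER_CUBIC)
o[300:,240:]=cv2.resize(s[120:420,80:640],(560,300))
cv2.imwrite("pics/c5.png",o)
E
```

```text
[245 179  21  22 255] [0.7537 0.2211 0.009 ]
[150 189  17  16 152] [0.727  0.4993 0.009 ]
[  0 228  17  21 234] [0.5974 0.9168 0.009 ]
```

View pics/c5.png

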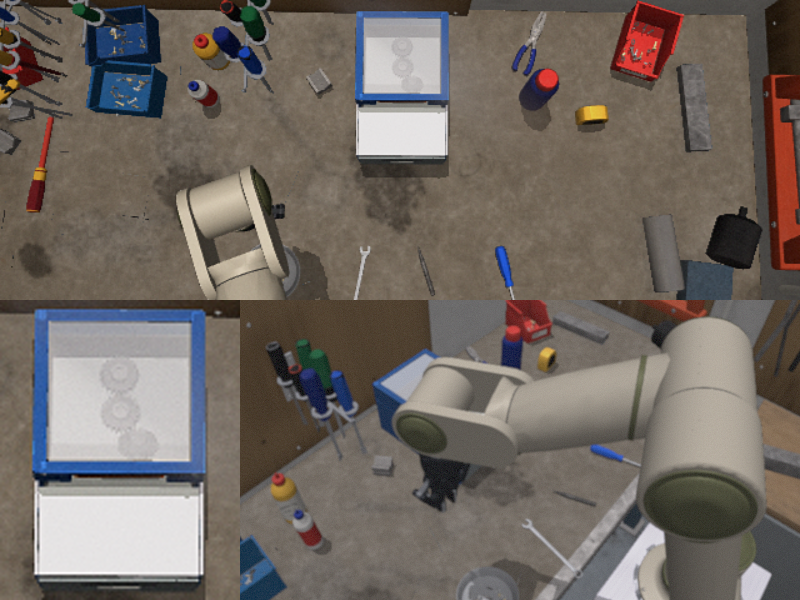

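Through the window the three gears show in a row (120,375), (120,412), (138,443 – on the chute foot). Picture allowance is used up, so I check the flap numerically after moving the arm aside.

drive_tool --offset '[[0.8,0.6,0],[0.8,0.6,0],[0.8,0.6,0],[0.8,0.6,0],[0.8,0.6,0],[0.5,0.6,0],[0,0.6,0],[0,0.6,0],[0,0,0],[0,0,0]]' --turn '[[0,0,0],[0,0,0],[0,0,0],[0,0,0],[0,0,0],[0,0,0],[0,0,0],[0,0,0],[0,0,0],[0,0,0]]' --hand '[0.25,0.25,0.25,0.25,0.25,0.25,0.25,0.25,0.25,0.25]'

```text
time_s: 59.7
position: [0.2537, 0.4859, 0.2345]
tool_rot: [[-1.0, -0.02, -0.0], [-0.02, 1.0, -0.0], [0.0, -0.0, -1.0]]
ft_force: [-0.4, 0.2, -0.4]
grip_width: 0.021
gripper_force: 0.0
```

```bash
python3 - <<'E'
from h import *
snap("scene","scene5"); snap("top","top5")
def orange(f,r):
    h=cv2.cvtColor(cv2.imread(f"pics/{f}.png"),cv2.COLOR_BGR2HSV)[r]
    m=(h[...,0]<15)&(h[...,1]>130)&(h[...,2]>60); p=np.argwhere(m); return m.sum(), p.min(0).tolist() if len(p) else 0, p.max(0).tolist() if len(p) else 0, p.mean(0).round(1) if len(p) else 0, h[m].mean(0).round() if len(p) else 0
for f in("scene0","scene2","scene5"): print(f,orange(f,np.s_[200:260,260:330]))
for f in("top0","top5"): print(f,orange(f,np.s_[195:220,280:362]))
for z in(.03,.05): print(onz("top",(329.8,192),z))
gears(cv2.imread("pics/top5.png"))
E
```

```text
scene0 (np.int64(179), [14, 17], [39, 44], array([26.6, 30.7]), array([ 10., 170., 104.]))
scene2 (np.int64(162), [15, 17], [38, 44], array([26., 31.]), array([ 10., 171., 107.]))
scene5 (np.int64(167), [14, 17], [39, 44], array([26.4, 30.7]), array([ 10., 170., 103.]))
top0 (np.int64(3), [11, 23], [11, 60], array([11. , 47.3]), array([ 10., 185.,  86.]))
top5 (np.int64(3), [11, 23], [11, 60], array([11. , 47.3]), array([  9., 187.,  82.]))
[0.74591773 0.00513281 0.03      ]
[0.74117341 0.00521794 0.05      ]
[150 189  17  16 152] [0.727  0.4993 0.009 ]
[  0 228  17  21 238] [0.5974 0.9168 0.009 ]
```

```bash
python3 -c "
from rig import env
print(env.close_job())"
```

```text
the job is handed in; nothing more can be done
None
```

The pen is in the drawer's front compartment with the drawer snapped home, all three gears on the bench are in the catch drawer with the flap shut, the V block, tape measure and can were left alone, and the job is handed in (about 60 s used; no verdict was returned).

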